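# Move the spring clamp to the next roof plate and hold it open there

### The arm

A 6-joint arm with a two-finger parallel gripper is mounted at the origin on the work surface; the furniture and walls round the work are solid. World frame = base frame: x ahead of the robot, y to its left, z up, the work surface at z = 0. Lengths are in mm, angles in rad, forces in N, time in s.
With the tool pointing down it reaches from about 300 to 850 mm from the base axis. Payload 5.4 kg.
Tool frame: the origin (TCP) lies at the very end of the fingers, on their centre line; the grasp point (between the pads) lies 19 mm behind it; z points along the fingers, y is the direction in which the jaws open and shut (so a half turn about z gives the same grasp; the last joint's range is limited). The gripper opens to 85 mm and grips with 20 to 120 N. Pads are 22 mm wide; open, the fingers measure 114 mm over their backs; the gripper's body (76 mm by 85 mm) begins 54 mm behind the grasp point. The pads swing forward as they close: fully open they stand 13 mm farther back than shut.
Start: joints at [1.103, 0.158, 1.597, -0, 1.386, -0.21], TCP at [146.609, 555.978, 231.299] pointing down, gripper open.
Joint ranges: [-2.91, 2.91], [-0.94, 2.29], [0.18, 2.7], [-1.29, 4.43], [0.17, 2.64], [-3, 3]. Speed limits (rad/s): [2.57, 2.57, 3.14, 3.14, 3.14, 3.14].

### API

Orientations are given as [roll, pitch, yaw] about the fixed x, y, z axes, in that order (R = Rz(yaw) Ry(pitch) Rx(roll)).
In Python, from plant import get_obs, snapshot, sign_off gives the robot as it stands.
- The arm moves only by the tool move_arm, never from a script. Its argument "increments" is a list of rows, each a list of 7 numbers: the turn, a rotation vector about the tool's x, y, z in degrees, then the shift along the tool's x, y, z in mm, then the closure, from 0 (fully open) to 1 (shut). A call has 1 to 10 rows; each row is the pose to reach, as a shift and turn from the pose commanded when the call began, along the tool's axes at that moment; what a row does not reach only later rows make up. A row lasts 1/10 s, in which the tool goes at most 50 mm and 8.59 degrees, less where a joint would pass 70% of its speed; a pose out of reach is approached as far as the arm can. A call with a gripper value outside its range is refused whole. The fingers move at their own pace and stop on an object; "newtons" is the grip in N (left out, the last holds). Time passes only in rows, so rows that repeat a pose let the fingers close. It gives the time, the measured TCP pose, the force and the opening at its end, in the units of the state.
- get_obs(): the state, without advancing time (a new reading comes with each control period).
- snapshot(name): name is "side" or "top"; returns a dict with "img" (420x560x3 uint8, red, green, blue), "K" (3x3 intrinsics, pixels), "xyz" and "attitude" of the camera in the world. Camera axes: x right, y down, z forward; pixel columns grow to the right and rows downward; lengths in mm; the calibration is good to about 2 mm. A picture is of the moment at which its call begins. There is no depth.
- sign_off(): hands the job in, once; it reports no verdict.
The state is a dict: "time_s": time; "joint_positions": joint angles; "joint_vel": joint speeds; "tau": joint torques, N m; "position": TCP position; "tcp_rot": TCP orientation; "contact_force": force on the tool from outside, world axes, zero at the start; "moment": the same for the moment, N m; "opening": opening from 0.0 (shut) to 1.0 (fully open).
Only numpy, scipy, OpenCV 4.12 (cv2) and the standard library are available. Lean on these libraries where they do the work, as an engineer would, in place of code of your own. Each camera call takes 0.05 s, during which the arm holds its last target.

### The job

The strip on the finished roof plate has set. Squeeze the spring clamp open, lift it off that plate without shifting the plate in its stand, and bring it to the plain plate standing in the other stand: hold it wide open astride the middle of that plate's top edge, with its jaws about as far below the edge as the strip is on the finished plate and well clear of both faces, so that I can slip the next glued strip in under a jaw. Finish while still holding it open there; do not let it close, and leave the stands and the other things on the table where they are.

Things in the scene. Friction and masses are not known exactly. Their poses are not given: they have to be found in the camera images.
- clamp: steel spring clamp, 130 mm long, 22 wide, 85 g: two levers on a sprung pivot pin, handles up, jaws down; squeezing the handles together opens the jaws. Starts pinching the finished plate's strip from above. Origin on the pin, axes of the first lever: y along the pin (along the plate's edge); at the start z up, x across the mouth. This lever is the one at -x; it leans as the clamp opens
- clamp_jaw (a joint): angle between the clamp's levers (rad): 0 jaws shut, 0.20 pinching the 11 mm of plate and strip at the start, 0.60 fully open at the stop (about 32 mm between the pads). Full squeeze takes about 13 N on each handle; let go, it snaps shut
- grip_a (a point): middle of the rubber grip on the first lever's handle, 57 mm above the pin; the grip is 30 mm long (upright), 22 mm wide along the pin, 8.5 mm thick. The outer faces of the two grips stand about 48 mm apart at the start, 25 mm fully squeezed, 62 mm with the jaws shut
- grip_b (a point): the same on the other lever's handle
- pad_a (a point): middle of the inner face of the first lever's rubber jaw pad, 55 mm below the pivot pin; the pad is 15 mm tall, 20 mm wide and, with the steel behind it, 7 mm thick, and reaches 7.5 mm below this point. Above the pad the jaw bows outwards
- pad_b (a point): the same on the other lever's jaw
- stand_done: gluing stand: plywood base 85 (x) by 130 mm (y), two wooden cheeks with thumbscrews, 42 mm high, that firmly grip a roof plate upright on edge; loose on the table, 0.6 to 1 kg in all. Origin at the centre of its underside; the plate stands in its y-z plane, 5 mm thick (x -2.5 to 2.5 mm), with a strip 6 mm wide and proud along its -x face, centred 28 mm below the top edge: the finished plate, with the clamp on it
- done_edge (a point): middle of the finished plate's top edge (136 mm above the table; the edge is 101 mm long); axes as its stand
- stand_next: gluing stand: plywood base 85 (x) by 130 mm (y), two wooden cheeks with thumbscrews, 42 mm high, that firmly grip a roof plate upright on edge; loose on the table, 0.6 to 1 kg in all. Origin at the centre of its underside; the plate stands in its y-z plane, 5 mm thick (x -2.5 to 2.5 mm), plain on both faces: the next plate to be clamped
- next_edge (a point): middle of the plain plate's top edge (140 mm above the table; the edge is 112 mm long); axes as its stand
- glue_bottle: small round white glue bottle with a cap, 30 mm across, 74 mm tall, upright; origin at the centre of its foot. A bystander
- dome_small: small model dome on a square tile, 56x56x26 mm; origin at the centre of its underside. A bystander
- strip: loose wooden strip 7x90x6 mm lying on the table, to be glued on later by a person; origin at the centre of its underside. A bystander
Not all that is in view belongs to the job. Several things have the shape of the clamp; the one meant has the colours described above.

How it is judged:
By the outcome, as a careful person would: the job done as asked, in the order asked, and still so for the second after the job is handed in, while the arm keeps its last pose, push and grip.
It also fails if it takes over 38 s, if anything falls off the work surface, if the arm or the gripper's body presses on something with over 40 N, if the wrist force passes 120 N, or if a joint passes its speed limit or range.

## Working session

There is one attempt and no reset: what is moved stays moved. The work goes in short steps, Python scripts to look and compute and a tool call to move; the robot and the scene stay as the last step left them, time stands still between calls to the robot, and variables do not carry over. Pictures are saved under pics/ and viewed, and the job is handed in when it is done.

Besides the shell and the picture viewer there is one more tool, called after ">>>" by a JSON object that holds its "fn" and its "kwargs". move_arm: Moves the arm, as the interface text tells. Its arguments: {"type":"object","properties":{"increments":{"type":"array","items":{"type":"array","items":{"type":"number"}}},"newtons":{"type":"number"}},"required":["increments"]}

```bash
ls; mkdir -p pics
python3 - <<'E'
from plant import get_obs, snapshot
import cv2
print(get_obs())
for n in("side","top"):
    s=snapshot(n); cv2.imwrite(f"pics/{n}0.png",s["img"][:,:,::-1]); print(n,s["K"],s["xyz"],s["attitude"])
E
```

```text
pics
{'time_s': 0.0, 'joint_positions': array([ 1.10290383e+00,  1.59077806e-01,  1.59825538e+00, -4.56797777e-06,
        1.38622331e+00, -2.10080934e-01]), 'joint_vel': array([6.76582515e-04, 3.28645779e-04, 9.82655560e-04, 4.88881969e-04,
       4.05544665e-05, 1.44020920e-03]), 'tau': array([-1.64500187e-03, -3.96002197e+01, -3.31429195e+01, -2.97315573e-04,
        8.74050107e-03,  2.23122694e-07]), 'position': array([146.33090102, 555.4290452 , 230.28916937]), 'tcp_rot': array([-3.13967105e+00, -4.05147270e-04,  2.88378155e+00]), 'contact_force': array([ 0.57963417,  0.36216817, -0.08564186]), 'moment': array([-0.0057264 ,  0.04552312,  0.02785513]), 'opening': 1.001936910475927}
side [[476.29560851   0.         272.84488433]
 [  0.         476.29560851 209.68873465]
 [  0.           0.           1.        ]] [1164.47525159   38.9281632   705.47266779] [-2.2645136   0.01259209  1.66329668]
top [[417.56237729   0.         286.04148591]
 [  0.         417.56237729 204.45071976]
 [  0.           0.           1.        ]] [375.34928653 -25.31941817 991.16586035] [-3.01007931  0.01637963 -1.54314381]
```

View pics/side0.png

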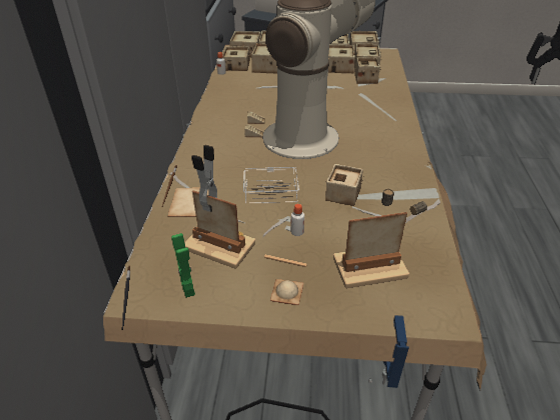

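View pics/top0.png

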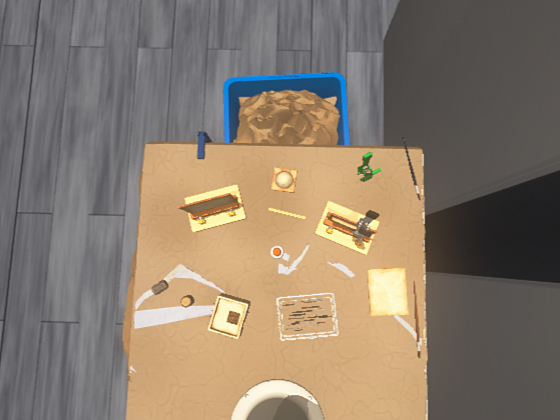

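The candidates for the clamp are the dark steel clamp with black grips on the plate at left (side ~(205,170), top ~(366,222)), the green clamp on the table (side (183,265), top (367,167)) and the blue clamp at the table's edge (side (397,350), top (202,145)). The steel one on the finished plate fits the description, so I'll check it in a close crop.

Run:
```python
import cv2
a=cv2.imread("pics/side0.png");b=cv2.imread("pics/top0.png")
cv2.imwrite("pics/c1.png",cv2.resize(a[135:275,150:270],None,fx=4.2,fy=4.2,interpolation=cv2.INTER_CUBIC))
cv2.imwrite("pics/c2.png",cv2.resize(b[190:270,300:400],None,fx=7,fy=7,interpolation=cv2.INTER_CUBIC))
cv2.imwrite("pics/c3.png",cv2.resize(a[200:290,320:420],None,fx=6,fy=6,interpolation=cv2.INTER_CUBIC))
cv2.imwrite("pics/c4.png",cv2.resize(b[170:250,165:265],None,fx=7,fy=7,interpolation=cv2.INTER_CUBIC))
```

```text
(no output)
```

View pics/c1.png

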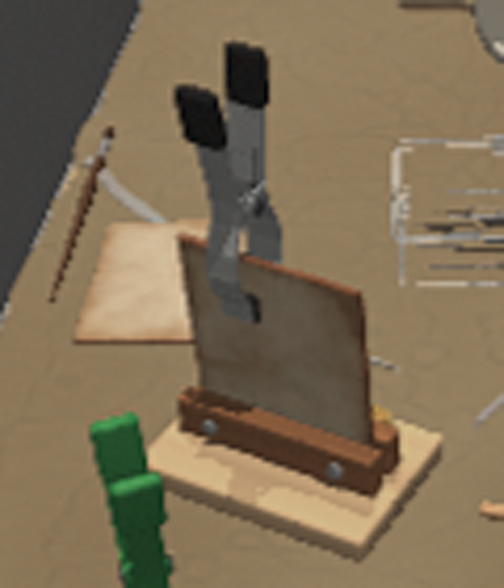

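View pics/c2.png

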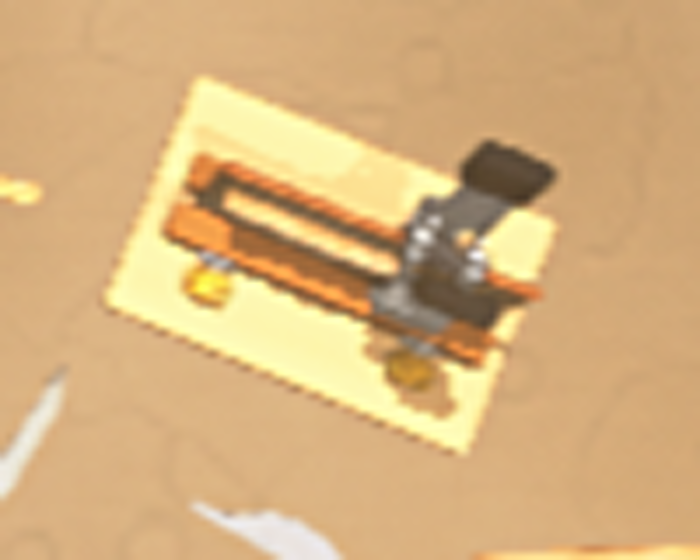

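View pics/c3.png

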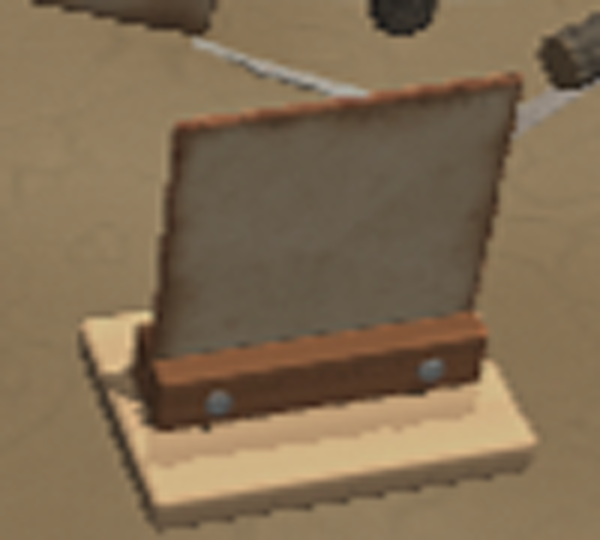

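View pics/c4.png

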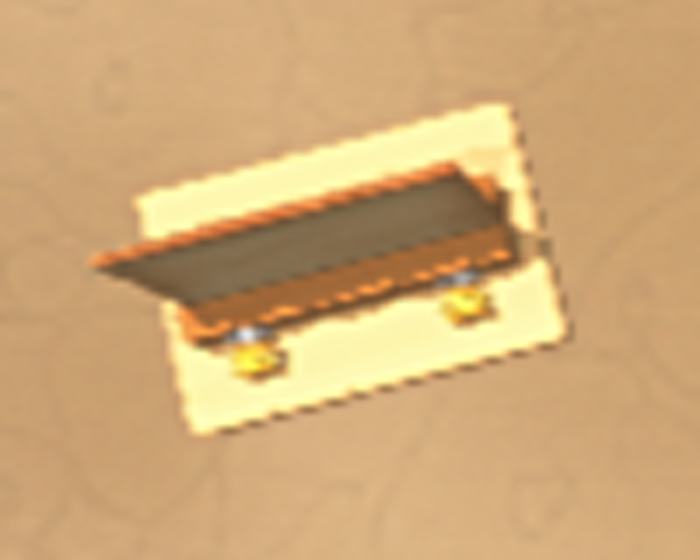

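The crop confirms it: the steel clamp with black grips is on the finished plate, near its -y end. The green and blue clamps are decoys. Next I'll fit both stands' poses from the plate corners, with the pixels read off the crops.

```bash
cat > h.py <<'E'
import numpy as np, cv2
from scipy.spatial.transform import Rotation as R
from scipy.optimize import least_squares
CAM={'side':(476.29560851,272.84488433,209.68873465,[1164.47525159,38.9281632,705.47266779],[-2.2645136,0.01259209,1.66329668]),
'top':(417.56237729,286.04148591,204.45071976,[375.34928653,-25.31941817,991.16586035],[-3.01007931,0.01637963,-1.54314381])}
def proj(c,P):
    f,cx,cy,t,a=CAM[c]; P=np.atleast_2d(P)
    q=(P-np.array(t))@R.from_euler('xyz',a).as_matrix()
    return np.c_[f*q[:,0]/q[:,2]+cx,f*q[:,1]/q[:,2]+cy]
def tri(ps,pt):
    f=lambda p:np.r_[(proj('side',p)-ps).ravel(),(proj('top',p)-pt).ravel()]
    r=least_squares(f,[600,0,150]); return r.x,r.fun
def stand(p,P):
    x,y,th=p; P=np.atleast_2d(P); c,s=np.cos(th),np.sin(th)
    return np.c_[x+c*P[:,0]-s*P[:,1],y+s*P[:,0]+c*P[:,1],P[:,2]]
def un(px,s,o): return (np.array(px,float)+.5)/s-.5+np.array(o,float)
E
python3 - <<'E'
from h import *
# done
s=un([(180,238),(362,292)],4.2,(150,135)); t=un([(540,295)],7,(300,190))
print('done corners tri', tri(s[0],t[0]))
def fit(H,L,obs,p0):
    def f(p):
        o=[]
        for cam,P,px in obs: o.append((proj(cam,stand(p,[P]))[0]-px))
        return np.ravel(o)
    r=least_squares(f,p0); print(r.x,np.round(r.fun.reshape(-1,2),1)); return r.x
h=11
d=fit(136,101,[('side',(0,-50.5,136),s[0]),('side',(0,50.5,136),s[1]),('top',(0,-50.5,136),t[0])]+
 [('top',P,un(q,7,(300,190))) for P,q in [((42.5,65,h),(200,78)),((-42.5,65,h),(107,300)),((-42.5,-65,h),(465,455)),((42.5,-65,h),(556,215))]],[600,-180,-.3])
n=fit(140,112,[('side',(0,-56,140),un((177,127),6,(320,200))),('side',(0,56,140),un((520,76),6,(320,200))),
 ('top',(0,56,140),un((93,262),7,(165,170))),('top',(0,-56,140),un((455,168),7,(165,170)))]+
 [('top',P,un(q,7,(165,170))) for P,q in [((42.5,65,h),(135,200)),((-42.5,65,h),(200,437)),((-42.5,-65,h),(572,340)),((42.5,-65,h),(512,103))]],[620,160,.2])
for nm,p,H,L in(('done',d,136,50.5),('next',n,140,56)):
  print(nm,p,np.degrees(p[2]))
gr_b=tri(un((202,118),4.2,(150,135)),un((508,175),7,(300,190))); gr_a=tri(un((247,75),4.2,(150,135)),un((458,292),7,(300,190)))
print(gr_b,gr_a)
for g in(gr_b,gr_a):
  q=g[0][:2]-d[:2]; c,s_=np.cos(d[2]),np.sin(d[2]); print(c*q[0]+s_*q[1],-s_*q[0]+c*q[1])
E
```

```text
done corners tri (array([ 436.78640289, -195.14629058,  134.22382495]), array([ 0.00541733,  0.00058942,  0.00554399, -0.0008758 ]))
[ 4.55122499e+02 -1.49236664e+02 -3.68438597e-01] [[-0.7 -0.7]
 [ 0.4  0.4]
 [ 0.8 -0.1]
 [-0.5 -0.9]
 [-0.8  0.5]
 [-0.1 -0.1]
 [ 0.1  0.5]]
[4.91831200e+02 1.61756853e+02 2.90168110e-01] [[-0.4 -0.2]
 [ 0.9 -0.2]
 [-0.3  0.3]
 [ 0.5 -0.3]
 [ 0.8 -0.2]
 [-0.2  0.4]
 [-0.  -0.1]
 [-0.2 -0.4]]
done [ 4.55122499e+02 -1.49236664e+02 -3.68438597e-01] -21.109976616383555
next [4.91831200e+02 1.61756853e+02 2.90168110e-01] 16.625408062891285
(array([ 462.0671427, -169.4322661,  220.4278468]), array([-0.1174231 , -0.01246803, -0.11833589,  0.01840466])) (array([ 430.60137668, -155.85421933,  222.73211759]), array([-0.18177748, -0.01699723, -0.17754167,  0.02551818]))
13.752227569716538 -16.339113949893296
-20.4921563894153 -15.00496533194162
```

Both fits are good to under 1 px. The triangulated grips average to stand x=-3.4, y=-15.7, z=221, where about x=-3 and z=220 were expected, so the model agrees. I'll draw it over both pictures and work out the first move.

```bash
cat >> h.py <<'E'
DONE=np.array([455.1,-149.2,-.3684]); NEXT=np.array([491.8,161.8,.2902])
def delta(cmd,tgt):
    """cmd,tgt: (xyz, yaw_deg) tool straight down -> tool-frame shift and rotvec deg"""
    R0=R.from_euler('xyz',[180,0,cmd[1]],degrees=True);R1=R.from_euler('xyz',[180,0,tgt[1]],degrees=True)
    return np.round((R0.inv()*R1).as_rotvec(degrees=True),1),np.round(R0.inv().apply(np.array(tgt[0])-cmd[0]),1)
def box(c,hx,hy,hz): return [(c[0]+a*hx,c[1]+b*hy,c[2]+e*hz) for a in(-1,1) for b in(-1,1) for e in(-1,1)]
def draw(cam,img,pts3,idx,col,off,s):
    q=proj(cam,pts3)
    for i,j in idx:
        a=((q[i]-off+.5)*s-.5);b=((q[j]-off+.5)*s-.5)
        cv2.line(img,tuple(int(round(v)) for v in a),tuple(int(round(v)) for v in b),col,1,cv2.LINE_AA)
E8=[(0,1),(2,3),(4,5),(6,7),(0,2),(1,3),(4,6),(5,7),(0,4),(1,5),(2,6),(3,7)]
E
python3 - <<'E'
from h import *
for nm,cam,p,H,L,(x0,y0,w,hh) in(('a','side',DONE,136,50.5,(150,135,120,140)),('b','top',DONE,136,50.5,(300,190,100,80))):
    im=cv2.imread(f"pics/{cam}0.png")[y0:y0+hh,x0:x0+w]; s=4 if cam=='side' else 7
    im=cv2.resize(im,None,fx=s,fy=s,interpolation=cv2.INTER_CUBIC); o=np.array([x0,y0])
    draw(cam,im,stand(p,box((0,0,90),2.5,L,H-90)),E8,(0,0,255),o,s)
    draw(cam,im,stand(p,box((0,0,5.5),42.5,65,5.5)),E8,(0,255,0),o,s)
    for sx in(-1,1): draw(cam,im,stand(p,box((-3+sx*19.75,-15.7,220),4.25,11,15)),E8,(255,255,0),o,s)
    cv2.imwrite(f"pics/ov_{nm}.png",im)
t=(446.7,-162.8)
print(delta(((146.6,556,231.3),165.2),((330,230,285),117)))
print(delta(((330,230,285),117),((t[0],t[1],285),68.9)))
E
```

```text
(array([ 0. , -0. , 48.2]), array([-260.6, -268.3,  -53.7]))
(array([ 0. , -0. , 48.1]), array([-403. ,  -74.3,   -0. ]))
```

View pics/ov_a.png

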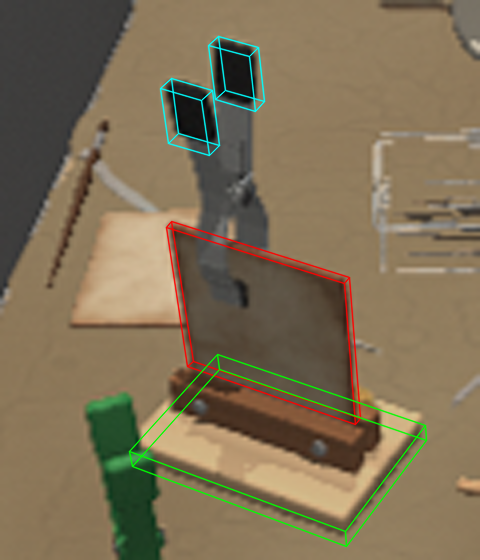

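View pics/ov_b.png

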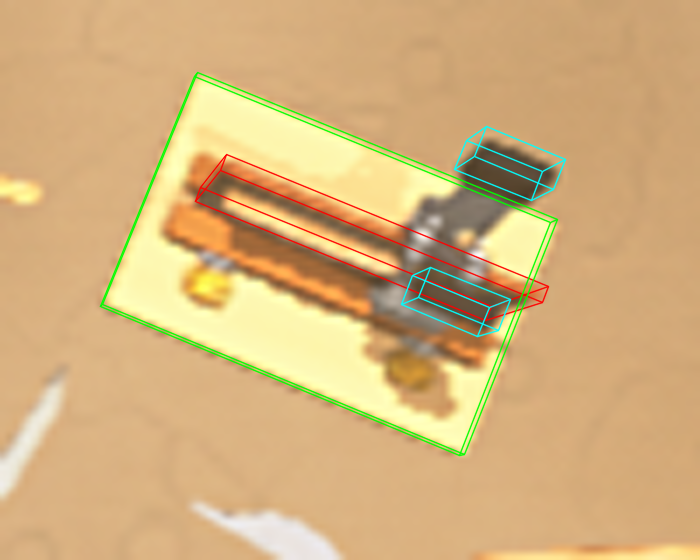

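The plate and grips line up well, but the base drawn in the side view sits 3–4 px low. Before trusting the fit I'll check each camera separately.

Run:
```python
from h import *
for nm,p,H,L,(x0,y0,w,hh) in(('c',NEXT,140,56,(320,200,100,90)),('d',DONE,136,50.5,(180,180,80,90))):
    im=cv2.imread("pics/side0.png")[y0:y0+hh,x0:x0+w]; s=6
    im=cv2.resize(im,None,fx=s,fy=s,interpolation=cv2.INTER_CUBIC); o=np.array([x0,y0])
    cv2.imwrite(f"pics/raw_{nm}.png",im.copy())
    draw('side',im,stand(p,box((0,0,H/2),2.5,L,H/2)),E8,(0,0,255),o,s)
    draw('side',im,stand(p,box((0,0,5.5),42.5,65,5.5)),E8,(0,255,0),o,s)
    cv2.imwrite(f"pics/ov_{nm}.png",im)
```

```text
(no output)
```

View pics/ov_c.png

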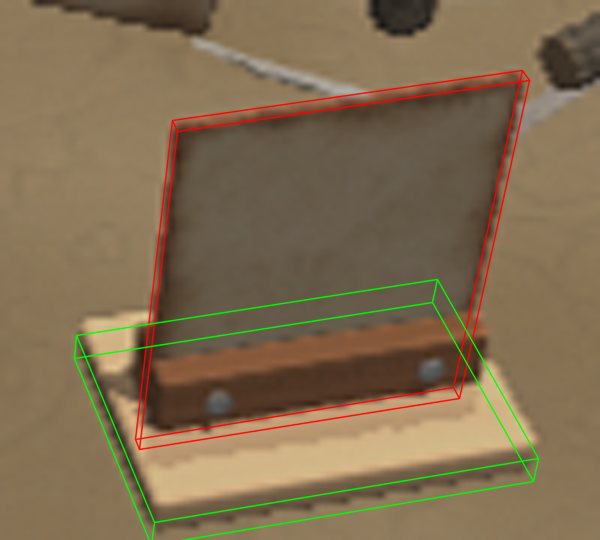

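View pics/raw_d.png

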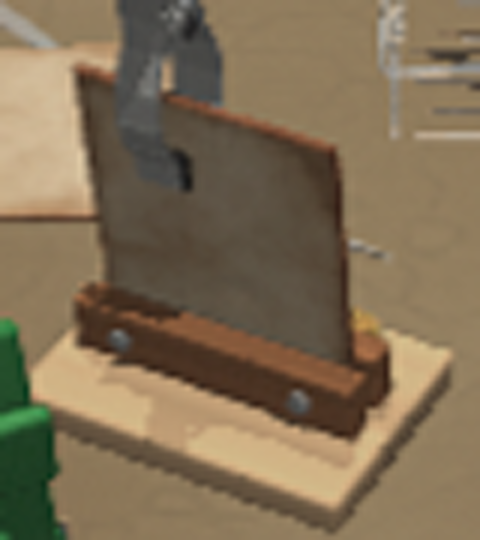

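```bash
cat > ba.py <<'E'
from h import *
S6n=lambda q:un(q,6,(320,200)); S6d=lambda q:un(q,6,(180,180)); T7d=lambda q:un(q,7,(300,190)); T7n=lambda q:un(q,7,(165,170))
h='h'
obs=[('n','side',(0,-56,140),S6n((177,127))),('n','side',(0,56,140),S6n((520,75))),
('n','side',(42.5,65,h),S6n((537,440))),('n','side',(42.5,-65,h),S6n((157,508))),('n','side',(-42.5,-65,h),S6n((82,322))),
('d','side',(0,-50.5,136),S6d((79,68))),('d','side',(0,50.5,136),S6d((337,148))),
('d','side',(42.5,-65,h),S6d((33,386))),('d','side',(42.5,65,h),S6d((333,512))),('d','side',(-42.5,65,h),S6d((452,352))),
('n','top',(0,56,140),T7n((95,262))),('n','top',(0,-56,140),T7n((457,168))),('d','top',(0,-50.5,136),T7d((540,295))),
]+[('n','top',P,T7n(q)) for P,q in [((42.5,65,h),(135,200)),((-42.5,65,h),(200,437)),((-42.5,-65,h),(572,340)),((42.5,-65,h),(512,103))]]+\
[('d','top',P,T7d(q)) for P,q in [((42.5,65,h),(200,78)),((-42.5,65,h),(107,300)),((-42.5,-65,h),(465,455)),((42.5,-65,h),(556,215))]]
def pc(c,P,k):
    f,cx,cy,t,a=CAM[c]; q=(np.atleast_2d(P)-np.array(t)-k[:3])@(R.from_rotvec(k[3:6]/1000)*R.from_euler('xyz',a)).as_matrix()
    return np.c_[f*q[:,0]/q[:,2]+cx,f*q[:,1]/q[:,2]+cy]
def f(v,full=False):
    p={'d':v[:3],'n':v[3:6]};k={'side':v[6:12],'top':v[12:18]}
    r=[]
    for w,c,P,px in obs:
        P=[P[0],P[1],v[18] if P[2]=='h' else P[2]]
        r.append(pc(c,stand(p[w],[P]),k[c])[0]-px)
    if full: return np.array(r)
    sig=np.array(([1.5]*3+[3.]*3)*2)
    return np.r_[np.ravel(r)/.6,v[6:18]/sig,(v[18]-11)/3]
v0=np.r_[DONE,NEXT,np.zeros(12),11]
s=least_squares(f,v0)
if __name__=='__main__':
    np.set_printoptions(suppress=True,precision=2)
    print(s.x[:3],np.degrees(s.x[2]),s.x[3:6],np.degrees(s.x[5]));print(s.x[6:12],s.x[12:18],s.x[18]);print(np.c_[f(s.x,1)])
    C=np.linalg.inv(s.jac.T@s.jac);print(np.sqrt(np.diag(C))[:6])
E
python3 ba.py
```

```text
[ 452.09 -149.69   -0.38] -21.648850673826864 [489.44 161.07   0.29] 16.718955107937365
[ 0.93  0.25  1.66 -0.99  0.39  0.81] [-0.93 -0.25  1.32 -0.02  1.59 -1.36] 16.547412041876946
[[-0.45 -0.52]
 [ 0.57 -0.32]
 [ 0.5   0.6 ]
 [-0.27 -0.12]
 [-0.79 -0.07]
 [-0.06 -0.78]
 [ 0.98 -0.01]
 [-2.79  0.89]
 [ 0.86 -0.09]
 [ 1.38  0.34]
 [-0.32  0.66]
 [ 0.4  -0.1 ]
 [ 0.62  0.39]
 [ 0.41 -0.29]
 [-0.5   0.43]
 [-0.08 -0.28]
 [-0.44 -0.76]
 [-0.08 -1.19]
 [-0.69  0.28]
 [ 0.07  0.19]
 [ 0.58  0.78]]
[2.29 2.26 0.01 2.25 2.21 0.01]
```

The base is about 16 mm thick, not the 11 I assumed, which explains the offset. The fit then agrees to about 2 mm. I'll move to above the clamp and use the gripper itself to check the cameras.

>>> {"fn": "move_arm", "kwargs": {"increments": [[0,0,5,-26,-27,-15,0],[0,0,10,-55,-57,-30,0],[0,0,16,-85,-87,-42,0],[0,0,22,-115,-118,-52,0],[0,0,28,-145,-149,-60,0],[0,0,33,-175,-180,-64,0],[0,0,38,-205,-211,-64,0],[0,0,42,-232,-239,-64,0],[0,0,46,-250,-258,-64,0],[0,0,48,-261,-268,-64,0]]}}

```text
time_s: 1.1
position: [331.2, 228.4, 295.0]
tcp_rot: [-3.141, 0.0, 2.041]
contact_force: [-0.0, 1.1, 0.3]
opening: 0.996
```

Run:
```python
from h import *
from plant import get_obs
o=get_obs();print(o['position'],np.degrees(o['tcp_rot']))
print(delta(((330,230,295.3),117.2),((444.5,-163.5,285),68.6)))
```

```text
[331.22930409 228.42697103 294.95987973] [-1.79972521e+02  2.13677824e-02  1.16959044e+02]
(array([ 0. , -0. , 48.6]), array([-402.3,  -78. ,   10.3]))
```

>>> {"fn": "move_arm", "kwargs": {"increments": [[0,0,4,-30,-6,0,0],[0,0,9,-75,-14,0,0],[0,0,15,-120,-23,0,0],[0,0,21,-165,-32,0,0],[0,0,27,-210,-41,0,0],[0,0,33,-255,-49,2,0],[0,0,39,-300,-58,4,0],[0,0,44,-345,-67,6,0],[0,0,47.5,-380,-74,9,0],[0,0,48.5,-402,-78,10,0]]}}

```text
time_s: 2.1
position: [445.0, -165.2, 284.3]
tcp_rot: [-3.14, -0.0, 1.195]
contact_force: [-0.2, -0.6, 1.0]
opening: 1.0
```

Run:
```python
from plant import get_obs, snapshot
import cv2
for n in("side","top"):
    s=snapshot(n); im=s["img"][:,:,::-1]; cv2.imwrite(f"pics/{n}1.png",im)
a=cv2.imread("pics/side1.png");b=cv2.imread("pics/top1.png")
cv2.imwrite("pics/s1.png",cv2.resize(a[70:210,140:280],None,fx=4,fy=4,interpolation=cv2.INTER_CUBIC))
cv2.imwrite("pics/t1.png",cv2.resize(b[160:290,280:440],None,fx=4,fy=4,interpolation=cv2.INTER_CUBIC))
print(get_obs())
```

```text
{'time_s': 2.2, 'joint_positions': array([-6.10060638e-01, -1.39307427e-01,  1.79257926e+00, -4.94776837e-04,
        1.49006786e+00, -2.35222980e-01]), 'joint_vel': array([ 0.04968637, -0.04356114,  0.03178865,  0.02190919,  0.02948756,
        0.0108895 ]), 'tau': array([ -1.37011483, -27.34889746, -34.5592761 ,  -0.16467939,
        -0.23370808,  -0.07850433]), 'position': array([ 445.06045439, -164.99657614,  284.26196057]), 'tcp_rot': array([-3.13977879e+00,  7.23493220e-05,  1.19599906e+00]), 'contact_force': array([-0.52738772,  0.28567966, -0.49436127]), 'moment': array([0.03997182, 0.03268944, 0.05847559]), 'opening': 1.003849615748192}
```

View pics/s1.png

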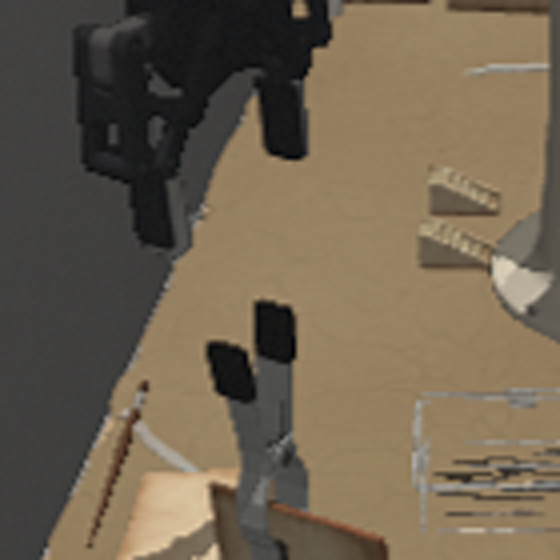

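View pics/t1.png

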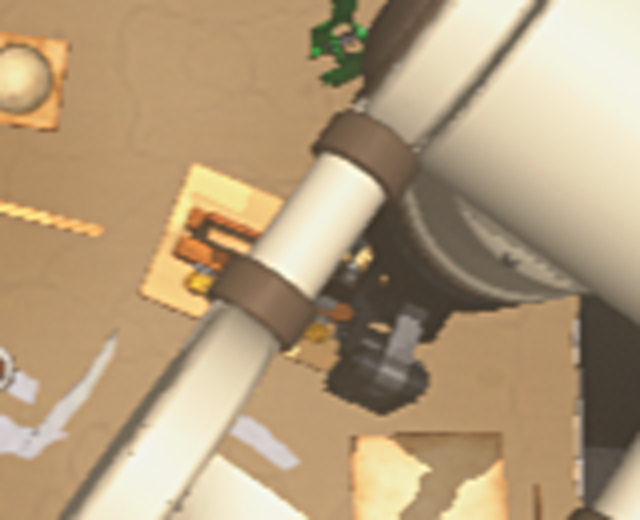

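Run:
```python
from h import *
import ba
p=np.array([445.05,-165.1,284.3]); yaw=1.1955
tx=np.array([np.cos(yaw),np.sin(yaw),0]);ty=np.array([np.sin(yaw),-np.cos(yaw),0])
im=cv2.imread('pics/s1.png')
for sgn in(-1,1):
    P=[p+sgn*y*ty+x*tx+np.array([0,0,z]) for y in(42.5,57) for x in(-11,11) for z in(13,35)]
    draw('side',im,np.array(P),E8,(0,255,255),np.array([140,70]),4)
for sx in(-1,1): draw('side',im,stand(DONE,box((-3+sx*19.75,-15.7,220),4.25,11,15)),E8,(255,255,0),np.array([140,70]),4)
cv2.imwrite('pics/s1o.png',im)
```

```text
(no output)
```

View pics/s1o.png

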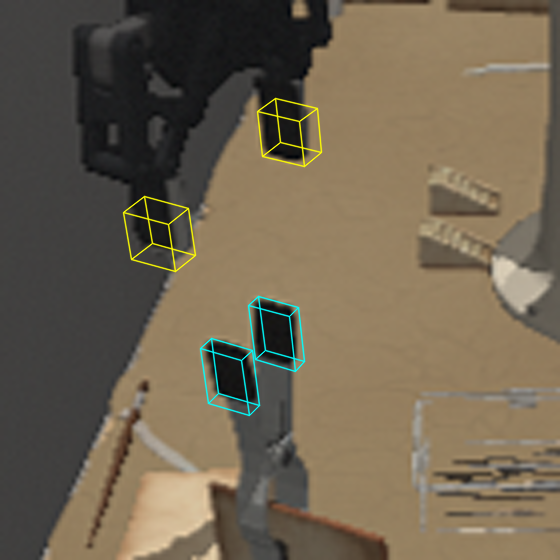

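In the side view both open fingers hang either side of the two grips. Descending with the fingers open leaves about 18 mm clear on each side. At grip height I can compare the two gaps directly.

>>> {"fn": "move_arm", "kwargs": {"increments": [[0,0,0,1,0,8,0],[0,0,0,1,0,20,0],[0,0,0,1,0,32,0],[0,0,0,1,0,44,0],[0,0,0,1,0,56,0],[0,0,0,1,0,68,0],[0,0,0,1,0,76,0],[0,0,0,1,0,80,0],[0,0,0,1,0,80,0]]}}

```text
time_s: 3.1
position: [445.4, -161.8, 204.7]
tcp_rot: [-3.141, -0.0, 1.2]
contact_force: [-0.2, -0.8, -0.6]
opening: 1.001
```

```bash
cat > snap.py <<'E'
import sys,cv2
from plant import get_obs, snapshot
k=sys.argv[1]
for n,(x0,y0,w,h) in(("side",[int(v) for v in sys.argv[2].split(',')]),("top",[int(v) for v in sys.argv[3].split(',')])):
    s=snapshot(n); im=s["img"][:,:,::-1].copy(); cv2.imwrite(f"pics/{n}{k}.png",im)
    f=min(760//w,580//h); cv2.imwrite(f"pics/{n[0]}{k}z.png",cv2.resize(im[y0:y0+h,x0:x0+w],None,fx=f,fy=f,interpolation=cv2.INTER_CUBIC)); print(n,'scale',f)
o=get_obs()
for q in('time_s','position','tcp_rot','contact_force','opening'): print(q,o[q])
E
python3 snap.py 2 150,100,110,110 300,190,120,90
```

```text
side scale 5
top scale 6
time_s 3.2
position [ 445.88820579 -162.13623378  205.75274907]
tcp_rot [3.14073292e+00 2.14755985e-04 1.19947382e+00]
contact_force [ 0.49991972  0.76732774 -0.02601959]
opening 1.0016311739866037
```

View pics/s2z.png

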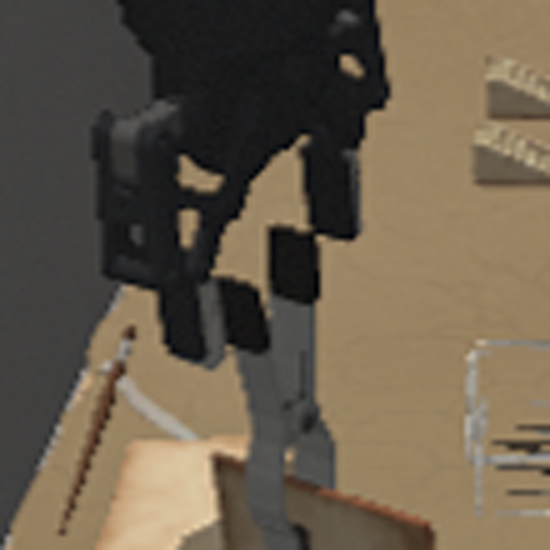

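View pics/t2z.png

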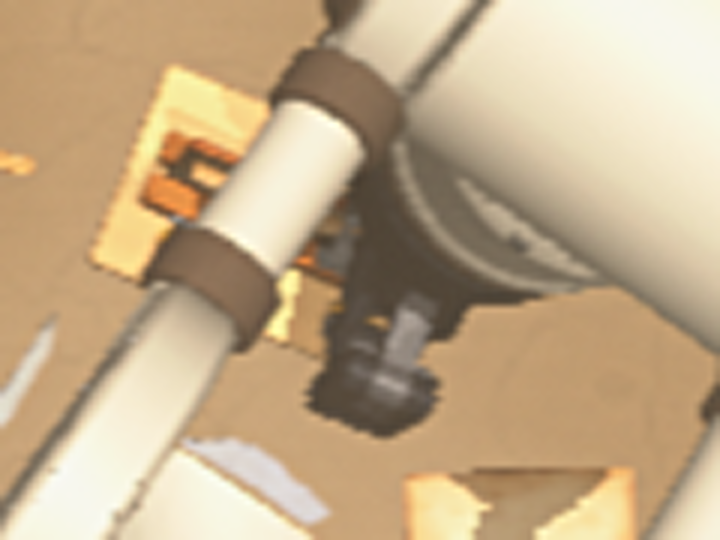

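```bash
cat > ov2.py <<'E'
from h import *
p=np.array([445.6,-162.0,205]); yaw=1.1975
tx=np.array([np.cos(yaw),np.sin(yaw),0]);ty=np.array([np.sin(yaw),-np.cos(yaw),0])
o=np.array([150,100]);x0,y0=o
im=cv2.resize(cv2.imread('pics/side2.png')[90:190,160:240],None,fx=7,fy=7,interpolation=cv2.INTER_CUBIC);o=np.array([160,90])
im=np.clip(im.astype(float)*1.8,0,255).astype(np.uint8)
cv2.imwrite('pics/s2b.png',im[:580])
for sgn in(-1,1):
    P=[p+sgn*y*ty+x*tx+np.array([0,0,z]) for y in(42.5,50) for x in(-11,11) for z in(13,50)]
    draw('side',im,np.array(P),E8,(0,255,255),o,7)
D=np.array([452.8,-149.6,np.radians(-21.4)])
for sx in(-1,1): draw('side',im,stand(DONE,box((-3+sx*19.75,-15.7,220),4.25,11,15)),E8,(255,255,0),o,7)
cv2.imwrite('pics/s2o.png',im[:580])
E
python3 ov2.py
```

```text
(no output)
```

View pics/s2b.png

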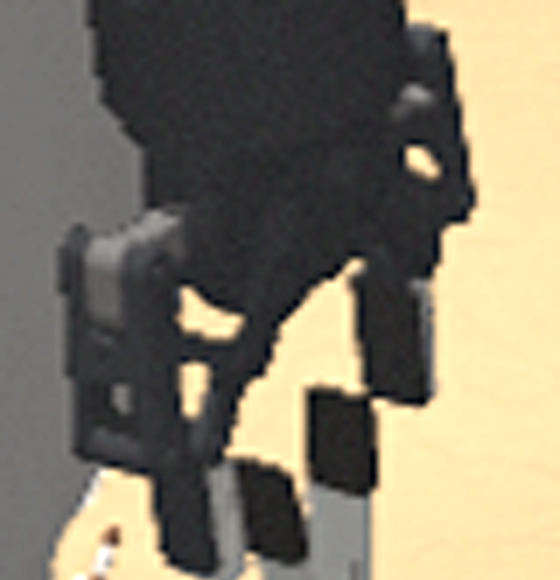

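View pics/s2o.png

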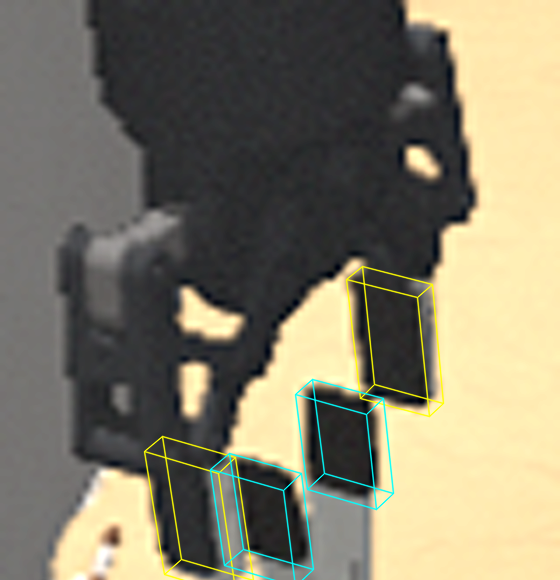

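The finger and grip models line up in the same view to about 1 px. The grips' midpoint is about 1 mm along tool +y from the gripper's centre. I'll shift by that, go down 4 mm and close the fingers to just outside the grips.

>>> {"fn": "move_arm", "kwargs": {"increments": [[0,0,0,-0.3,1,2,0.1],[0,0,0,-0.3,1,4,0.2],[0,0,0,-0.3,1,4,0.3],[0,0,0,-0.3,1,4,0.36],[0,0,0,-0.3,1,4,0.36],[0,0,0,-0.3,1,4,0.36],[0,0,0,-0.3,1,4,0.36]], "newtons": 20}}

```text
time_s: 3.9
position: [446.5, -162.5, 201.4]
tcp_rot: [3.141, 0.0, 1.2]
contact_force: [-0.0, -0.5, -0.4]
opening: 0.642
```

```bash
python3 snap.py 3 160,90,80,110 300,190,120,90
python3 - <<'E'
import cv2,numpy as np
im=cv2.imread('pics/side3.png')[110:190,170:240]
im=cv2.resize(im,None,fx=7,fy=7,interpolation=cv2.INTER_CUBIC); cv2.imwrite('pics/s3b.png',np.clip(im*2.2,0,255).astype(np.uint8))
E
```

```text
side scale 5
top scale 6
time_s 4.0
position [ 446.44350375 -162.58793787  201.3618272 ]
tcp_rot [3.14147990e+00 6.39710806e-05 1.19952439e+00]
contact_force [-0.86791104 -0.11169084 -0.83293267]
opening 0.6384875418489303
```

View pics/s3b.png

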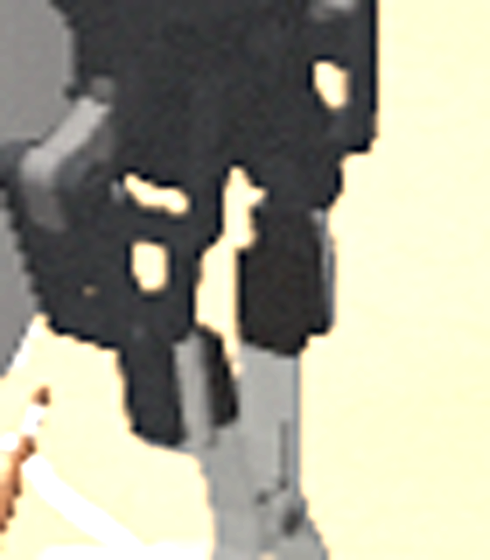

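The fingers now bracket the grips at 54 mm with no contact. I'll close in small steps and watch the force.

>>> {"fn": "move_arm", "kwargs": {"increments": [[0,0,0,0,0,0,0.39],[0,0,0,0,0,0,0.4],[0,0,0,0,0,0,0.4]]}}

```text
time_s: 4.3
position: [446.4, -162.6, 201.3]
tcp_rot: [-3.142, 0.0, 1.2]
contact_force: [0.4, 0.7, 0.0]
opening: 0.598
```

>>> {"fn": "move_arm", "kwargs": {"increments": [[0,0,0,0,0,0,0.42],[0,0,0,0,0,0,0.42]]}}

```text
time_s: 4.5
position: [446.4, -162.5, 201.3]
tcp_rot: [-3.141, -0.0, 1.2]
contact_force: [-0.9, -0.8, -0.2]
opening: 0.58
```

>>> {"fn": "move_arm", "kwargs": {"increments": [[0,0,0,0,0,0,0.44],[0,0,0,0,0,0,0.44]]}}

```text
time_s: 4.7
position: [446.3, -162.5, 201.3]
tcp_rot: [-3.141, 0.0, 1.2]
contact_force: [-1.4, -0.2, 0.6]
opening: 0.566
```

Run:
```python
from plant import get_obs
o=get_obs();print(o['contact_force'],o['moment'],o['opening'],o['tau'][[0,3,5]])
```

```text
[-1.4380123  -0.16519583  0.57819605] [0.0731594  0.15808867 0.00273703] 0.5658315892632485 [-0.00544975  0.05503759 -0.00114893]
```

>>> {"fn": "move_arm", "kwargs": {"increments": [[0,0,0,0,-0.4,0,0.45],[0,0,0,0,-0.4,0,0.45]]}}

```text
time_s: 4.9
position: [446.1, -162.4, 201.3]
tcp_rot: [3.141, -0.0, 1.2]
contact_force: [-0.2, -0.5, 0.4]
opening: 0.549
```

Run:
```python
from plant import get_obs
o=get_obs();print(o['contact_force'],o['moment'],o['opening'],o['tau'][[0,3,5]])
```

```text
[-0.17844014 -0.5458083   0.35694492] [-0.0042098  -0.02929055 -0.00860736] 0.5489361460605434 [ 0.00246367 -0.00629419 -0.00163127]
```

>>> {"fn": "move_arm", "kwargs": {"increments": [[0,0,0,0,0,-0.5,0.47],[0,0,0,0,0,-0.7,0.48],[0,0,0,0,0,-0.7,0.48]]}}

```text
time_s: 5.2
position: [446.0, -162.4, 201.9]
tcp_rot: [-3.141, -0.0, 1.2]
contact_force: [0.3, -0.3, -1.3]
opening: 0.518
```

Run:
```python
from plant import get_obs
o=get_obs();print(o['contact_force'],o['moment'],o['opening'],o['tau'][[0,3,5]])
```

```text
[ 0.29976841 -0.30697537 -1.26766556] [-0.00258784 -0.04116836  0.00399291] 0.5175905221230812 [ 1.54879835e-03 -9.68920831e-04 -3.06754430e-05]
```

The squeeze is under way and stays centred, with lateral force under 0.5 N. I'll keep squeezing to the stop.

>>> {"fn": "move_arm", "kwargs": {"increments": [[0,0,0,0,0,0,0.5],[0,0,0,0,0,-0.4,0.53],[0,0,0,0,0,-0.8,0.56],[0,0,0,0,0,-0.8,0.56]]}}

```text
time_s: 5.6
position: [446.1, -162.5, 202.9]
tcp_rot: [3.141, 0.0, 1.2]
contact_force: [0.4, -0.5, -0.3]
opening: 0.441
```

```bash
python3 snap.py 4 170,110,80,110 300,190,120,90
```

```text
side scale 5
top scale 6
time_s 5.7
position [ 446.07189386 -162.43826071  202.83623571]
tcp_rot [3.14150178e+00 1.70349424e-05 1.19952888e+00]
contact_force [-0.47466867 -0.11292642 -0.63299253]
opening 0.4415608015883148
```

View pics/s4z.png

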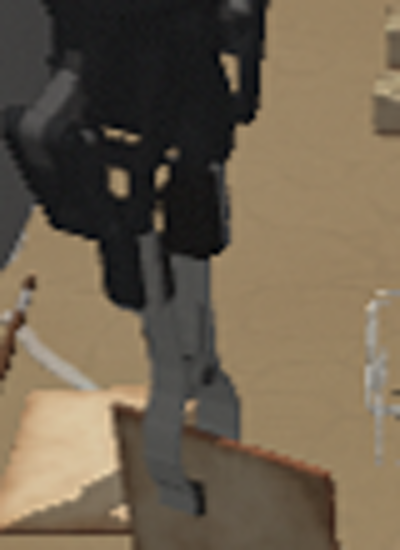

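>>> {"fn": "move_arm", "kwargs": {"increments": [[0,0,0,0,0,-0.4,0.59],[0,0,0,0,0,-0.8,0.62],[0,0,0,0,0,-1.2,0.65],[0,0,0,0,0,-1.5,0.68],[0,0,0,0,0,-1.7,0.7],[0,0,0,0,0,-1.7,0.7]], "newtons": 25}}

```text
time_s: 6.3
position: [446.1, -162.4, 204.6]
tcp_rot: [3.142, 0.0, 1.2]
contact_force: [0.3, 0.3, -0.2]
opening: 0.303
```

```bash
python3 snap.py 5 170,110,80,110 300,190,120,90
```

```text
side scale 5
top scale 6
time_s 6.4
position [ 446.03687116 -162.42210144  204.50334885]
tcp_rot [-3.14157262e+00  3.23705580e-06  1.19954361e+00]
contact_force [-0.23488405  0.24226454 -1.80342902]
opening 0.304888420462374
```

View pics/s5z.png

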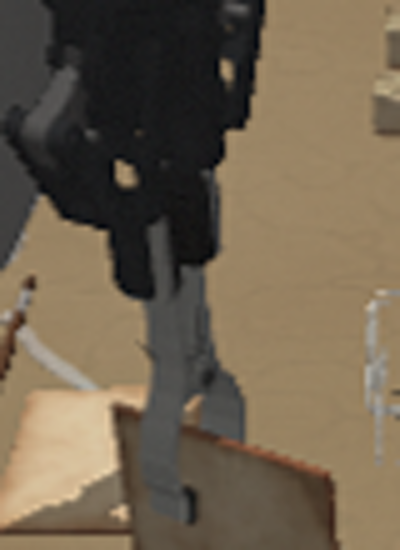

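The front jaw has come away from the plate. I'll finish onto the stop with a firmer grip, then lift in small steps first.

>>> {"fn": "move_arm", "kwargs": {"increments": [[0,0,0,0,0,-0.2,0.74],[0,0,0,0,0,-0.3,0.8],[0,0,0,0,0,-0.3,0.8],[0,0,0,0,0,-0.3,0.8]], "newtons": 40}}

```text
time_s: 6.8
position: [446.0, -162.4, 204.8]
tcp_rot: [-3.142, -0.0, 1.2]
contact_force: [0.5, -0.4, -0.1]
opening: 0.261
```

```bash
python3 snap.py 6 170,110,80,110 300,190,120,90
```

```text
side scale 5
top scale 6
time_s 6.9
position [ 446.05171753 -162.41262202  204.79943188]
tcp_rot [ 3.14157162e+00 -7.50978505e-07  1.19953963e+00]
contact_force [0.17653371 0.37710998 0.3854245 ]
opening 0.2572882006655406
```

View pics/s6z.png

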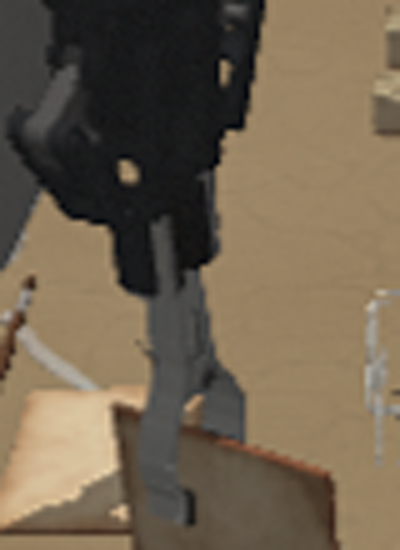

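View pics/t6z.png

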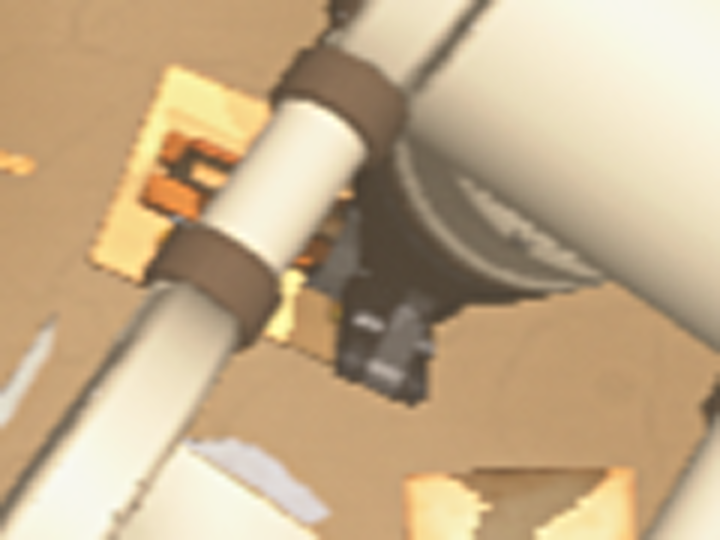

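>>> {"fn": "move_arm", "kwargs": {"increments": [[0,0,0,0,0,-1,0.8],[0,0,0,0,0,-3,0.8],[0,0,0,0,0,-6,0.8],[0,0,0,0,0,-9,0.8],[0,0,0,0,0,-10,0.8]]}}

```text
time_s: 7.4
position: [446.3, -162.6, 215.4]
tcp_rot: [3.141, 0.0, 1.2]
contact_force: [1.3, 0.0, -1.0]
opening: 0.261
```

```bash
python3 snap.py 7 170,100,80,115 300,190,120,90
```

```text
side scale 5
top scale 6
time_s 7.5
position [ 446.21396914 -162.52317779  215.14608103]
tcp_rot [3.14099892e+00 1.56881823e-04 1.19956117e+00]
contact_force [ 0.48728771 -0.09992388 -0.23616789]
opening 0.2616122894858468
```

View pics/s7z.png

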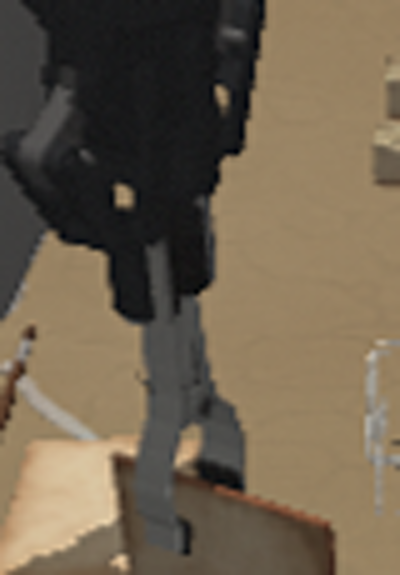

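The clamp rises with the gripper with no drag. The rear pad is coming clear of the edge and the stand hasn't moved. I'll lift it fully clear, then travel.

>>> {"fn": "move_arm", "kwargs": {"increments": [[0,0,0,0,0,-3,0.8],[0,0,0,0,0,-9,0.8],[0,0,0,0,0,-17,0.8],[0,0,0,0,0,-26,0.8],[0,0,0,0,0,-35,0.8],[0,0,0,0,0,-44,0.8],[0,0,0,0,0,-52,0.8],[0,0,0,0,0,-58,0.8],[0,0,0,0,0,-60,0.8]]}}

```text
time_s: 8.4
position: [446.4, -162.6, 275.7]
tcp_rot: [3.14, 0.0, 1.2]
contact_force: [-0.3, 0.7, -1.0]
opening: 0.262
```

```bash
python3 snap.py 8 160,60,100,200 300,190,120,90
python3 - <<'E'
from h import *
print(delta(((446.1,-162.5,275),68.73),((491.2,161.6,275),106.7)))
E
```

```text
side scale 2
top scale 6
time_s 8.5
position [ 446.12190539 -162.45366733  275.0199318 ]
tcp_rot [3.14129343e+00 8.01831452e-05 1.19955306e+00]
contact_force [-0.4400654   0.18904841 -1.42221381]
opening 0.25931289237853977
(array([  0.,   0., -38.]), array([318.4, -75.5,  -0. ]))
```

View pics/side8.png

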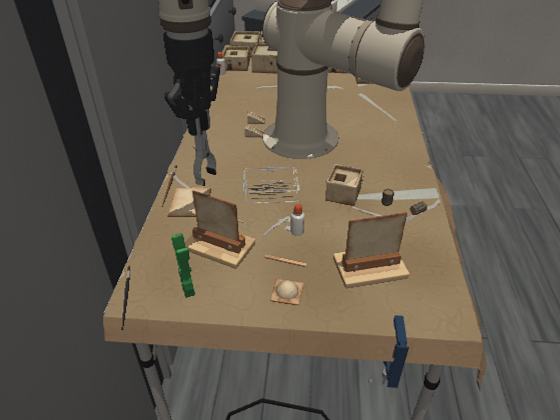

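The side view shows the clamp held open at about (205,165), well above the finished plate, whose corners are unchanged at (193,192) and (237,205). Now the transfer.

>>> {"fn": "move_arm", "kwargs": {"increments": [[0,0,-1,8,-2,0,0.8],[0,0,-3,25,-6,0,0.8],[0,0,-6,48,-11,0,0.8],[0,0,-9,73,-17,0,0.8],[0,0,-12,100,-24,0,0.8],[0,0,-15,128,-30,0,0.8],[0,0,-19,157,-37,0,0.8],[0,0,-22,186,-44,0,0.8],[0,0,-26,215,-51,0,0.8],[0,0,-29,242,-57,0,0.8]]}}

```text
time_s: 9.5
position: [480.2, 85.7, 274.3]
tcp_rot: [-3.141, -0.001, 1.71]
contact_force: [0.6, 0.6, -0.2]
opening: 0.264
```

Run:
```python
from h import *
c,s=446.1,-162.5
yaw=68.73; tx=np.array([np.cos(np.radians(yaw)),np.sin(np.radians(yaw))]);ty=np.array([tx[1],-tx[0]])
p=np.array([446.1,-162.5])+242*tx-57*ty; print(p)
print(delta(((p[0],p[1],275),68.73+29),((491.2,161.6,275),106.7)))
```

```text
[480.77149632  83.69278491]
(array([ 0.,  0., -9.]), array([75.8, 20.8,  0. ]))
```

>>> {"fn": "move_arm", "kwargs": {"increments": [[0,0,-3,24,6.5,0,0.8],[0,0,-5.5,44,12,0,0.8],[0,0,-7.5,60,16.5,0,0.8],[0,0,-8.5,70,19,0,0.8],[0,0,-9,75,20.5,0,0.8],[0,0,-9,75.8,20.8,0,0.8],[0,0,-9,75.8,20.8,0,0.8]]}}

```text
time_s: 10.2
position: [491.1, 161.3, 274.7]
tcp_rot: [-3.141, 0.0, 1.862]
contact_force: [0.4, 0.8, -1.6]
opening: 0.258
```

```bash
python3 snap.py 9 320,90,110,190 130,130,140,120
```

```text
side scale 3
top scale 4
time_s 10.3
position [491.15162353 161.10423812 274.77284088]
tcp_rot [-3.14142433e+00  2.02513290e-04  1.86182069e+00]
contact_force [-0.0352256  -1.01787515 -0.94172828]
opening 0.2617392086559337
```

View pics/s9z.png

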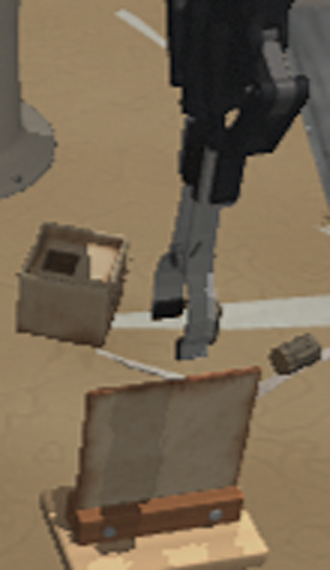

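View pics/t9z.png

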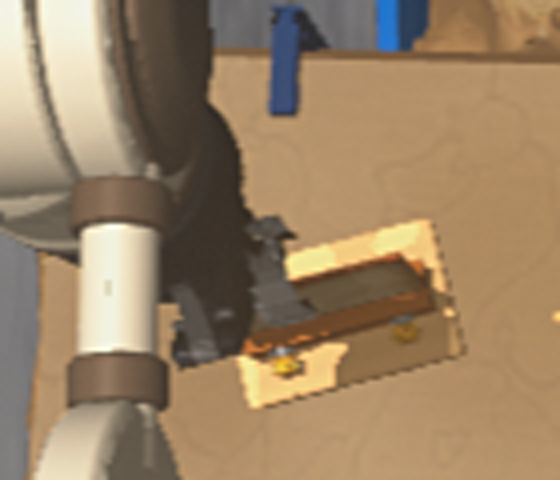

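```bash
cat > ov9.py <<'E'
from h import *
import sys
def pads(p,yaw,zoff=94.6,half=16.3,dx=0,dy=0,tilt=.2):
    tx=np.array([np.cos(yaw),np.sin(yaw),0]);ty=np.array([np.sin(yaw),-np.cos(yaw),0]);out=[]
    for s in(-1,1):
        # local: u outward, w up
        B=[]
        for u in(0,7):
            for x in(-10,10):
                for w in(-7.5,7.5):
                    uu=u*np.cos(tilt)-w*np.sin(tilt); ww=w*np.cos(tilt)+u*np.sin(tilt)
                    B.append(p+ty*(s*(half+uu)+dy)+tx*(x+dx)+np.array([0,0,ww-zoff]))
        out.append(np.array(B))
    return out
if __name__=='__main__':
    k,px,py,pz,yaw,x0,y0,w,h,x1,y1,w1,h1=[float(v) for v in sys.argv[1:14]]
    for cam,(a,b,c,d) in(('side',(int(x0),int(y0),int(w),int(h))),('top',(int(x1),int(y1),int(w1),int(h1)))):
        f=min(760//c,580//d); im=cv2.resize(cv2.imread(f'pics/{cam}{int(k)}.png')[b:b+d,a:a+c],None,fx=f,fy=f,interpolation=cv2.INTER_CUBIC)
        im=np.clip(im*1.3,0,255).astype(np.uint8);o=np.array([a,b])
        for B in pads(np.array([px,py,pz]),yaw): draw(cam,im,B,E8,(0,255,255),o,f)
        N=np.array([491.2,161.6,.2905])
        draw(cam,im,stand(N,box((0,0,91),2.5,56,49)),E8,(0,0,255),o,f)
        cv2.imwrite(f'pics/{cam[0]}{int(k)}o.png',im)
E
python3 ov9.py 9 491.15 161.2 274.75 1.862 355 150 80 80 165 170 110 70
```

```text
(no output)
```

View pics/s9o.png

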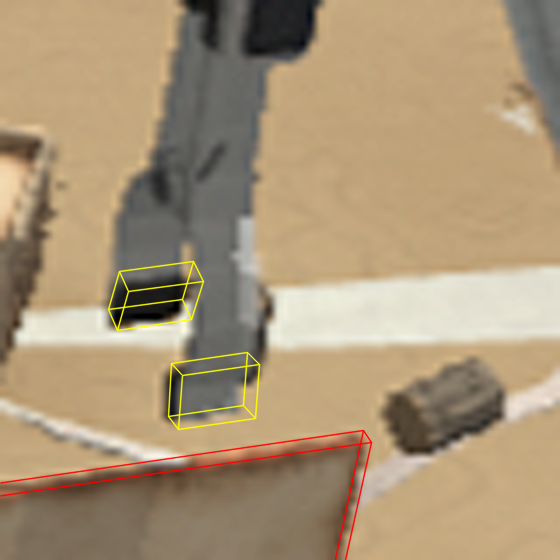

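View pics/t9o.png

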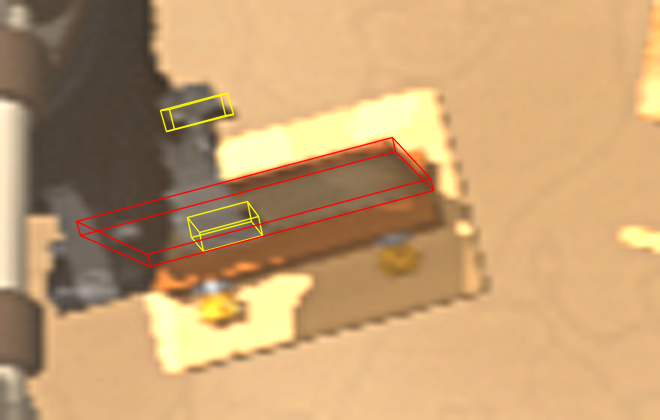

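The overlay of expected pad positions matches both pads. The rear one coincides, and the front one is within about 1.5 px. Next I'll descend to just above the edge and look again.

>>> {"fn": "move_arm", "kwargs": {"increments": [[0,0,0,0,0,4,0.8],[0,0,0,0,0,11,0.8],[0,0,0,0,0,19,0.8],[0,0,0,0,0,26,0.8],[0,0,0,0,0,29,0.8],[0,0,0,0,0,30,0.8],[0,0,0,0,0,30,0.8]]}}

```text
time_s: 11.0
position: [491.2, 161.7, 244.7]
tcp_rot: [-3.142, -0.0, 1.863]
contact_force: [0.2, 0.4, -0.6]
opening: 0.262
```

```bash
python3 snap.py 10 320,90,110,190 130,130,140,120;python3 ov9.py 10 491.15 161.2 244.75 1.862 340 160 90 80 165 170 110 70
```

```text
side scale 3
top scale 4
time_s 11.1
position [491.35021    161.71287246 245.14912321]
tcp_rot [3.14096456e+00 1.69066981e-04 1.86285139e+00]
contact_force [ 0.13713913 -0.18855455  0.15023729]
opening 0.2570266822049707
```

View pics/s10o.png

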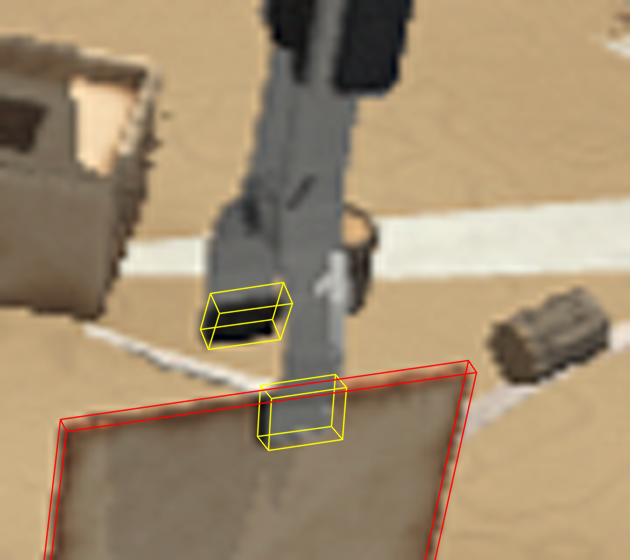

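View pics/t10o.png

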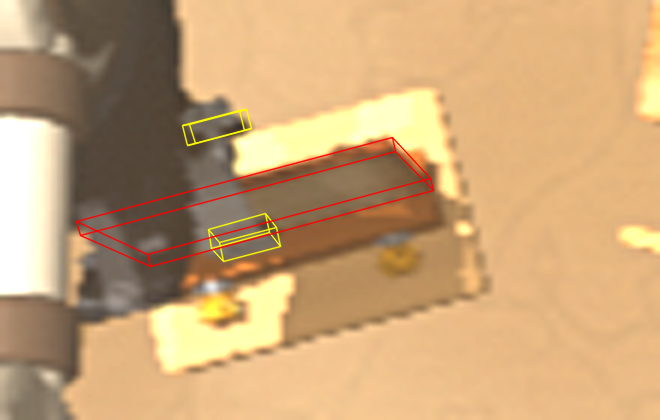

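The jaws straddle the edge in both views: front pad at side (303,410), rear pad at (245,325), and the plate's edge between them. I'll lower the remaining 38 mm slowly.

>>> {"fn": "move_arm", "kwargs": {"increments": [[0,0,0,0,0,2,0.8],[0,0,0,0,0,5,0.8],[0,0,0,0,0,9,0.8],[0,0,0,0,0,13,0.8],[0,0,0,0,0,15,0.8]]}}

```text
time_s: 11.6
position: [490.8, 161.6, 229.0]
tcp_rot: [-3.141, -0.0, 1.863]
contact_force: [-0.0, 0.5, -1.3]
opening: 0.26
```

>>> {"fn": "move_arm", "kwargs": {"increments": [[0,0,0,0,0,3,0.8],[0,0,0,0,0,7,0.8],[0,0,0,0,0,11,0.8],[0,0,0,0,0,15,0.8],[0,0,0,0,0,19,0.8],[0,0,0,0,0,22,0.8],[0,0,0,0,0,23,0.8],[0,0,0,0,0,23,0.8]]}}

```text
time_s: 12.4
position: [491.1, 161.7, 206.6]
tcp_rot: [-3.141, -0.0, 1.863]
contact_force: [-0.1, 0.0, -0.6]
opening: 0.262
```

```bash
python3 snap.py 11 320,90,110,190 130,130,140,120;python3 ov9.py 11 491.2 161.6 206.7 1.862 340 160 90 80 165 170 110 70
```

```text
side scale 3
top scale 4
time_s 12.5
position [491.27917878 161.69323807 206.97547942]
tcp_rot [3.14124250e+00 4.90398064e-05 1.86275961e+00]
contact_force [ 0.40628288  0.28101883 -0.87980577]
opening 0.2612171202325897
```

View pics/s11o.png

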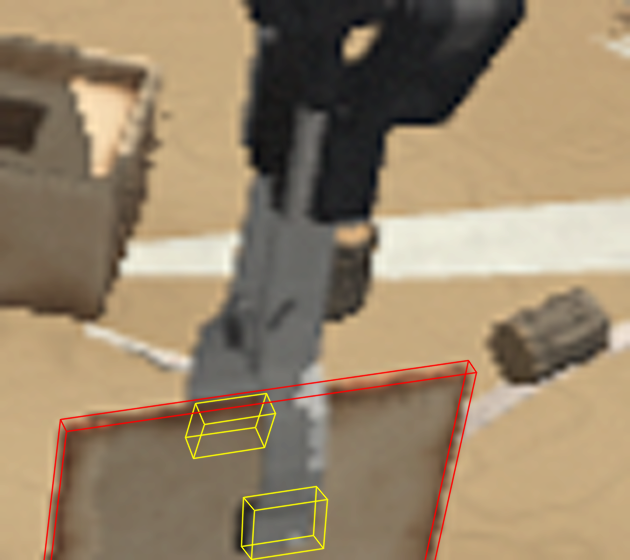

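View pics/t11o.png

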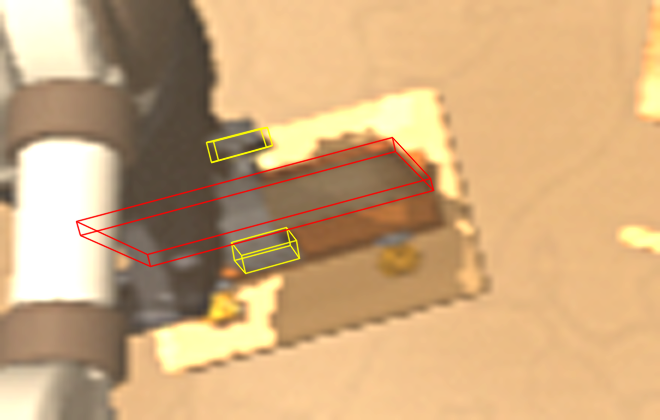

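View pics/side11.png

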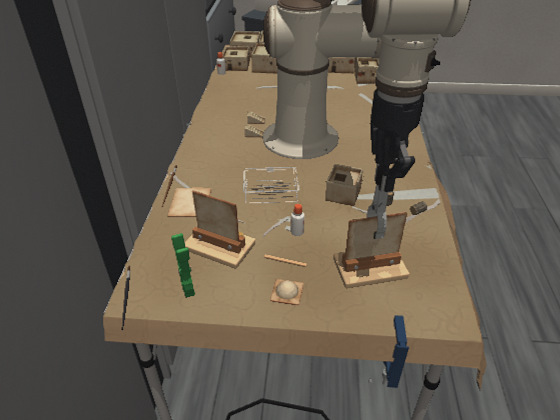

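Both pads sit astride the plate with zero contact force. Last, I'll check that neither stand nor any bystander shifted, by comparing the first and latest pictures.

```bash
python3 - <<'E'
import cv2,numpy as np
a=cv2.imread('pics/side0.png');b=cv2.imread('pics/side11.png')
def sh(name,x0,y0,x1,y1,A=a,B=b):
    # template match of patch with subpixel via phase correlation
    p=cv2.cvtColor(A[y0:y1,x0:x1],cv2.COLOR_BGR2GRAY).astype(np.float32);q=cv2.cvtColor(B[y0:y1,x0:x1],cv2.COLOR_BGR2GRAY).astype(np.float32)
    w=np.eye(2,3,dtype=np.float32)
    cc,w=cv2.findTransformECC(p,q,w,cv2.MOTION_TRANSLATION); print(name,w[:,2].round(2),round(cc,4))
sh('done base',180,225,262,270);sh('done plate R',222,195,245,240);sh('next base',330,248,415,290);sh('bottle',285,200,310,240);sh('dome',268,272,308,306);sh('strip',260,250,310,270);sh('table ref',300,300,420,345)
A=cv2.imread('pics/top0.png');B=cv2.imread('pics/top11.png')
sh('top done',310,195,385,260,A,B)
E
python3 - <<'E'
import cv2
im=cv2.imread('pics/side11.png')[175:255,180:260];cv2.imwrite('pics/d11.png',cv2.resize(im,None,fx=6,fy=6,interpolation=cv2.INTER_CUBIC))
im=cv2.imread('pics/side11.png')[190:290,330:420];cv2.imwrite('pics/n11.png',cv2.resize(im,None,fx=6,fy=6,interpolation=cv2.INTER_CUBIC))
E
```

```text
done base [0.01 0.03] 0.9911
done plate R [0.   0.01] 1.0
next base [-0.22  0.02] 0.8693
bottle [0.   0.01] 0.9999
dome [-0.01  0.01] 0.9999
strip [0.03 0.01] 0.9998
table ref [-0.    0.02] 0.9999
top done [-0.03 -0.17] 0.7471
```

View pics/d11.png

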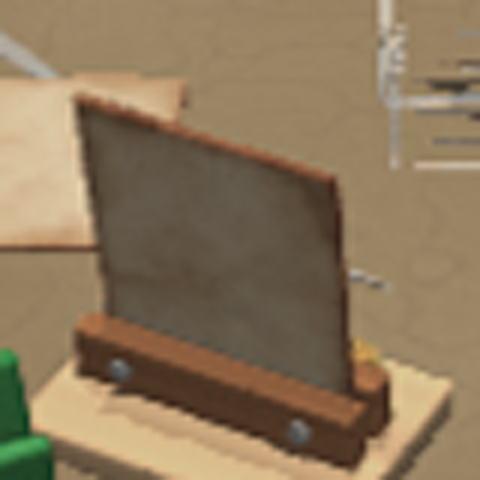

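View pics/n11.png

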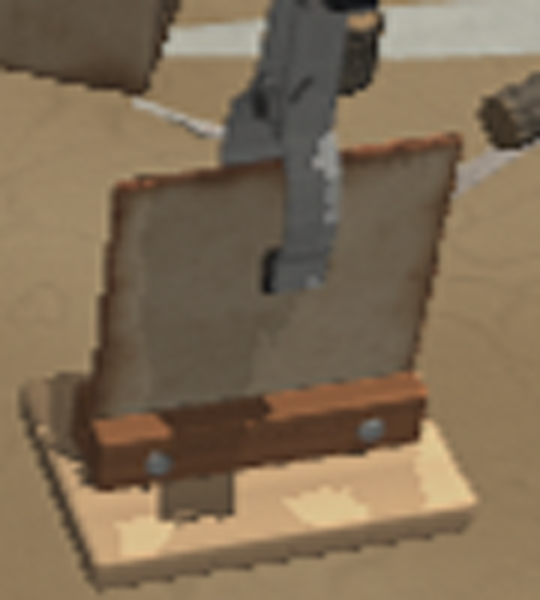

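Nothing has moved: shifts are under 0.05 px for the finished stand and bystanders, and 0.2 px for the partly shadowed next stand. The pads look about 1–1.5 mm high against the model, so I'll lower by 1.5 mm and hold.

>>> {"fn": "move_arm", "kwargs": {"increments": [[0,0,0,0,0,0.8,0.8],[0,0,0,0,0,1.5,0.8],[0,0,0,0,0,1.5,0.8],[0,0,0,0,0,1.5,0.8]]}}

```text
time_s: 12.9
position: [491.1, 161.7, 205.3]
tcp_rot: [-3.142, -0.0, 1.863]
contact_force: [0.3, 0.9, -1.4]
opening: 0.261
```

```bash
python3 snap.py 12 320,90,110,190 130,130,140,120
python3 - <<'E'
from plant import sign_off
print(sign_off())
E
```

```text
side scale 3
top scale 4
time_s 13.0
position [491.1623584  161.70278675 205.3196791 ]
tcp_rot [3.14156113e+00 7.24840054e-06 1.86280100e+00]
contact_force [-0.58214332 -1.07909533 -0.94965461]
opening 0.26110955382164175
the job is handed in; nothing more can be done
None
```

View pics/s12z.png

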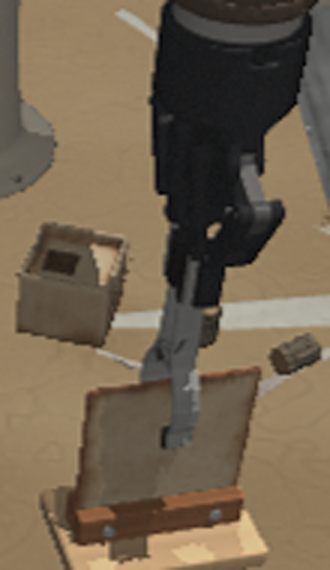

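The clamp is off the finished plate and held open at its stop astride the plain plate, near the middle of its top edge. I handed the job in at 13.0 s with the gripper still squeezing at 40 N.

**Last checks**
- **Clear of the plate:** the force was within about 1 N of zero on each axis, close to sensor noise, so I found no sign of contact. By the model each pad clears its face by about 13 mm. The picture suggests the front one may be 1–2 mm closer than that.
- **Depth:** the pads are about 28 mm below the edge. They looked 1–1.5 mm high against the model, so I lowered the clamp 1.5 mm at the end. The picture taken after that was not re-measured.
- **Nothing shifted:** the finished plate, its stand, the bottle, the dome and the loose strip moved less than 0.05 px in the side view. The plain plate's stand showed 0.2 px with a weaker match, because the gripper's shadow falls on it. The top view of the finished stand also matched weakly, because of the lighting and the clamp being gone.

**What disagreed**
- **Gripper opening:** it stalled at about 22 mm, not the 25 mm given for a full squeeze. I took this as a grip taken slightly off the middle of the rubber, or as the rubber giving.
- **Camera fits:** two fits of the stand positions differed by 2–3 mm. I used a value between them, nearer the one that matched where the fingers met the grips.

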